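Candle on its post, hood held ready above it

TASK

Get the table lantern ready for lighting: set the tea light upright on the middle of the small candle post of the lantern base and let go of it. Then lift the glass hood by its wooden grip, carry it over the row of jars without disturbing them or the small food tin, and hold it still, upright, centred over the candle and square with the base, its lower rim between 1 and 4 cm above the top of the tea light, so that the wick can be lit. Touch neither candle nor base with the hood, and finish while still holding it there.

Things in the scene. Friction and masses are not known exactly. Their poses are not given: they have to be found in the camera images.
- tea_light: Tea light: a low round candle in a thin metal cup, 38 mm diameter, 15 mm high, about 20 g. It stands alone on the worktop at the far left or far right (the small tin stands on the other side). Origin at the centre of its underside, z up.
- lantern_base: Lantern base, fixed to the worktop: a square wooden foot 104 x 104 x 14 mm with a slim steel candle post (14 mm thick) in its middle, which ends in a flat round head 30 mm across, its top 70 mm above the worktop. Left or right of the row of jars. Origin at the centre of its underside; x and y along the sides of the foot, z up.
- post_top (a point): Centre of the flat top of the candle post (70 mm above the base's underside; 30 mm across, no rim; the candle overhangs it by 4 mm all round). Axes as those of the base.
- lantern_hood: Lantern hood, loose, 0.2-0.4 kg, upright across the row from the base: square glass box, dark frame, 80 x 80 mm (68 mm inside), open below; wooden roof 86 x 86 mm, its top 110 mm above the lower rim. On it an upright wooden grip, 16 mm thick (hood's x), 36 mm long (y), 40 mm high. Origin: centre of the open underside, level with the rim; x, y along the sides, z up. Any of the 4 square yaws on the base will do.
- hood_grip (a point): Point in the middle of the hood's wooden grip, 135 mm above the lower rim, 25 mm above the roof and 15 mm below the top of the grip. Axes as those of the hood.
- pepper_shaker: Glass shaker with a grey top, 44 mm diameter, 90 mm high; loose, one of four things standing in a row between the hood and the base (which of the four is nearest varies); origin at the centre of its underside
- jam_jar: Jam jar with a lid, 66 mm diameter, 100 mm high; loose, one of four things standing in a row between the hood and the base (which of the four is nearest varies); origin at the centre of its underside
- spice_1: Spice jar with a red cap, 45 mm diameter, 106 mm high; loose, one of four things standing in a row between the hood and the base (which of the four is nearest varies); origin at the centre of its underside
- spice_2: Second spice jar with a red cap, 45 mm diameter, 106 mm high; loose, one of four things standing in a row between the hood and the base (which of the four is nearest varies); origin at the centre of its underside
- tin_small: Small food tin, 57 mm diameter, 72 mm high, loose, on the side away from the tea light; to be left alone. Origin at the centre of its underside.

How it is judged:
By the outcome, as a careful person would: the job done as asked, in the order asked, and still so for the second after the job is handed in, while the arm keeps its last pose, push and grip.
It also fails if it takes over 64 s, if anything falls off the work surface, if the arm or the gripper's body presses on something with over 40 N, if the wrist force passes 120 N, or if a joint passes its speed limit or range.

ROBOT

A 6-joint arm with a two-finger parallel gripper is mounted at the origin on a cart in front of the work surface, level with it; the furniture and walls round the work are solid. World frame = base frame: x ahead of the robot, y to its left, z up, the work surface at z = 0. Lengths are in m, angles in rad, forces in N, time in s.
With the tool pointing down it reaches from about 0.275 to 0.85 m from the base axis. Payload 19 kg.
Tool frame: the origin (TCP) lies midway between the tips of the shut fingers; the grasp point (between the pads) lies 19 mm behind it; z points along the fingers, y is the line along which they close (so a half turn about z gives the same grasp; the last joint's range is limited). The gripper opens to 85 mm and grips with 20 to 120 N. Pads are 22 mm wide; open, the fingers measure 114 mm over their backs; the gripper's body (76 mm by 85 mm) begins 54 mm behind the grasp point. The pads swing forward as they close: fully open they stand 13 mm farther back than shut.
Start: joints at [-1.286, 0.15, 1.437, -0, 1.554, -0.134], TCP at [0.234, -0.525, 0.209] pointing down, gripper open.
Joint ranges: [-2.8, 2.8], [-0.68, 2.1], [0.12, 2.68], [-1.39, 4.53], [0.16, 2.79], [-2.81, 2.81]. Speed limits (rad/s): [1.89, 1.89, 2.22, 3.01, 3.01, 3.01].

INTERFACE

Orientations are given as [roll, pitch, yaw] about the fixed x, y, z axes, in that order (R = Rz(yaw) Ry(pitch) Rx(roll)).
In Python, from station import env gives the robot as it stands.
- The arm moves only by the shell command python3 -m jog 'ROWS' [FORCE]. ROWS is JSON, a list of rows, each an object of numbers: "dx", "dy", "dz": the shift along the world's x, y, z in m; "spin": the turn about the world's z in rad; "grip": the closure in counts, from 0 (fully open) to 255 (shut). A call has 1 to 5 rows; each row shifts and turns the commanded pose from where the row before left it; what a row does not reach is not made up. A row lasts 1/10 s, in which the tool goes at most 50 mm and 8.59 degrees, less where a joint would pass 70% of its speed; a pose out of reach is approached as far as the arm can. A call is refused whole if a number of a shift passes 0.05 or a number of a turn 0.15, either way. A call with a gripper value outside its range is refused whole. The fingers move at their own pace and stop on an object; FORCE is the grip in N (left out, the last holds). Time passes only in rows, so rows that do not move let the fingers close. It gives the time, the measured TCP pose, the force, the opening and the grip force at its end, in the units of the state.
- env.get_state(): the state, without advancing time (a new reading comes with each control period).
- env.read_camera(name): name is "scene" or "top"; returns a dict with "frame" (420x560x3 uint8, red, green, blue), "z_map" (420x560 float32, m along the optical axis (not along the pixel's ray), 0 where there is no reading), "fx", "fy", "cx", "cy" (pixels), "cam_to_world" (4x4, takes a point from camera to world coordinates). Camera axes: x right, y down, z forward; pixel columns grow to the right and rows downward; lengths in m; the calibration is good to about 2 mm. A picture is of the moment at which its call begins.
- env.hand_in(): hands the job in; it is judged then, once.
The state is a dict: "clock": time; "joint_pos": joint angles; "qd": joint speeds; "effort": joint torques, N m; "tcp_pos": TCP position; "orientation": TCP orientation; "wrist_force": force on the tool from outside, world axes, zero at the start; "ft_torque": the same for the moment, N m; "gripper_width": finger opening in m; "finger_force": force on a finger pad.
Only numpy, scipy, OpenCV 4.12 (cv2) and the standard library are available. Lean on these libraries where they do the work, as an engineer would, in place of code of your own. Each camera call takes 0.05 s, during which the arm holds its last target. There are 200 camera calls.

## Working session

There is one attempt and no reset: what is moved stays moved. The work goes in short steps, Python scripts to look and compute and a shell command to move; the robot and the scene stay as the last step left them, time stands still between calls to the robot, and variables do not carry over. Pictures are saved under pics/ and viewed, at most 13 in all, crops included, and the job is handed in when it is done.

```bash
mkdir -p pics; ls; cat > h.py <<'E'
import numpy as np,cv2
from station import env
def shot(n,tag):
    c=env.read_camera(n); cv2.imwrite(f'pics/{tag}.png',c['frame'][:,:,::-1]); np.savez(f'{tag}.npz',**c); return c
def pts(c):
    z=c['z_map'];v,u=np.mgrid[:z.shape[0],:z.shape[1]]
    P=np.stack([(u-c['cx'])/c['fx']*z,(v-c['cy'])/c['fy']*z,z],-1)
    T=c['cam_to_world'];W=P@T[:3,:3].T+T[:3,3];W[z<=0]=np.nan;return W
E
python3 - <<'E'
from h import *
for n in('top','scene'):
    c=shot(n,n+'0');print(n,c['cam_to_world'].round(3).tolist(),c['fx'],c['cx'],c['cy'])
print({k:np.round(v,3).tolist() for k,v in env.get_state().items()})
E
```

```text
pics
top [[-0.028, -0.99, 0.137, 0.311], [-1.0, 0.027, -0.009, 0.003], [0.005, -0.138, -0.99, 1.521], [0.0, 0.0, 0.0, 1.0]] 511.9985712679728 274.85916739470633 202.34061932910535
scene [[-0.79, -0.278, 0.547, -0.237], [-0.613, 0.321, -0.722, 1.008], [0.025, -0.905, -0.424, 0.678], [0.0, 0.0, 0.0, 1.0]] 481.4571253117317 270.9805163325678 207.85888610328888
{'clock': 0.1, 'joint_pos': [-1.286, 0.151, 1.438, -0.0, 1.554, -0.134], 'qd': [0.001, -0.001, -0.001, -0.0, 0.0, 0.0], 'effort': [0.006, -71.437, -57.179, 0.0, 0.007, 0.0], 'tcp_pos': [0.234, -0.525, 0.209], 'orientation': [-3.141, -0.0, 0.419], 'wrist_force': [-1.047, 0.297, 0.222], 'ft_torque': [0.049, -0.025, 0.013], 'finger_force': 0.0, 'gripper_width': 0.085}
```

View pics/top0.png

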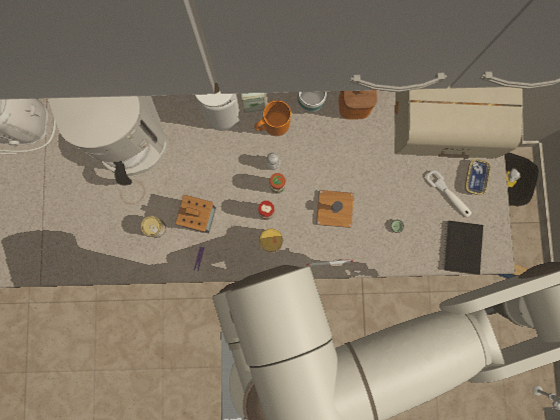

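View pics/scene0.png

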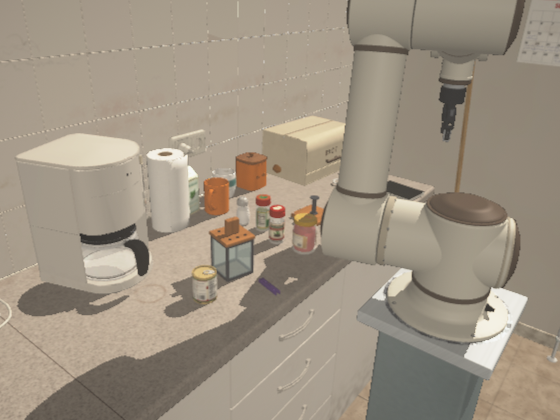

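The top view shows the hood at (196,212), the tin at (152,226), the row of jars at (273,160), (278,182), (266,209) and (271,240), the base at (336,208) and the tea light at (396,226). The scene view shows the hood at (232,250) and the base half hidden behind the jars.

```bash
python3 - <<'E'
from h import *
c=np.load('top0.npz');W=pts(c);f=c['frame']
crop=f[140:260,140:420][:,:,::-1]
cv2.imwrite('pics/crop.png',cv2.resize(crop,None,fx=2.8,fy=2.8,interpolation=cv2.INTER_CUBIC))
R={'hood':(172,190,220,236),'base':(312,185,360,230),'tea':(385,215,408,238),'tin':(138,213,166,240),'pep':(262,148,284,172),'s1':(266,170,290,194),'s2':(255,198,277,221),'jam':(257,226,286,252)}
for n,(a,b,d,e) in R.items():
    w=W[b:e,a:d].reshape(-1,3);z=w[:,2]
    print(n,'zmax %.3f'%np.nanmax(z),'hist',np.histogram(z,np.arange(-.005,.17,.01))[0].tolist())
    for lo,hi in {'hood':[(.1,.12),(.143,.16)],'base':[(.008,.02),(.06,.08)],'tea':[(.009,.022)]}.get(n,[(np.nanmax(z)-.012,1)]):
        q=w[(z>lo)&(z<hi)];
        if len(q)<3: continue
        r=cv2.minAreaRect((q[:,:2]*1000).astype(np.float32))
        print('  ',lo,len(q),q.mean(0).round(4),np.median(q[:,2]).round(4),'rect',np.round(r[0],1),np.round(r[1],1),round(r[2],1))
print('cabinet',W[60,150:450:60].round(2).tolist(),W[92,150:450:60].round(2).tolist())
E
```

```text
hood zmax 0.155 hist [966, 85, 13, 15, 14, 16, 12, 10, 3, 0, 75, 761, 28, 4, 15, 71, 0]
   0.1 857 [0.4827 0.2155 0.1093] 0.1092 rect [483.7 216.3] [86.7 86.2] 73.9
   0.143 79 [0.4833 0.2162 0.1484] 0.1481 rect [483.6 216.4] [35.5 15.8] 74.0
base zmax 0.078 hist [814, 750, 426, 1, 0, 0, 5, 75, 5, 0, 0, 0, 0, 0, 0, 0, 0]
   0.008 1034 [ 0.4959 -0.1868  0.014 ] 0.014 rect [ 505.3 -181.1] [119.9 119.5] 84.2
   0.06 85 [ 0.4972 -0.1877  0.0706] 0.0706 rect [ 498.  -187.9] [27.3 28.8] 4.2
tea zmax 0.020 hist [368, 126, 6, 0, 0, 0, 0, 0, 0, 0, 0, 0, 0, 0, 0, 0, 0]
   0.009 54 [ 0.4384 -0.369   0.012 ] 0.0113 rect [ 447.8 -373.2] [36.1 54. ] 61.0
tin zmax 0.080 hist [295, 34, 14, 14, 17, 18, 61, 262, 7, 0, 0, 0, 0, 0, 0, 0, 0]
   0.06775693817342844 194 [0.4545 0.3432 0.0707] 0.0704 rect [454.  344.3] [55.6 54.4] 26.7
pep zmax 0.093 hist [274, 25, 2, 13, 22, 24, 15, 15, 44, 57, 0, 0, 0, 0, 0, 0, 0]
   0.08141533786043233 82 [ 0.6386 -0.0051  0.0869] 0.0863 rect [638.6  -4.3] [25.8 29.2] 88.4
s1 zmax 0.115 hist [248, 28, 6, 8, 8, 12, 10, 9, 5, 9, 85, 117, 0, 0, 0, 0, 0]
   0.10279433477998336 163 [ 0.5695 -0.0171  0.1068] 0.1065 rect [569.9 -16.6] [42.1 41.5] 89.1
s2 zmax 0.116 hist [211, 16, 3, 7, 6, 6, 9, 10, 0, 10, 77, 122, 1, 0, 0, 0, 0]
   0.10360065822243937 142 [0.4909 0.0172 0.1075] 0.1072 rect [491.6  16.9] [41.7 38.1] 74.4
jam zmax 0.109 hist [269, 20, 1, 0, 1, 3, 8, 2, 1, 75, 335, 9, 0, 0, 0, 0, 0]
   0.09720264075246689 267 [0.4035 0.005  0.1002] 0.0998 rect [403.3   4.4] [59.6 62.1] 61.8
cabinet [[0.62, 0.17, 0.81], [0.64, 0.09, 0.76], [0.62, -0.0, 0.8], [0.62, -0.09, 0.8], [0.62, -0.18, 0.79]] [[0.62, 0.2, 0.68], [0.62, 0.1, 0.68], [0.62, -0.0, 0.67], [0.86, -0.19, -0.0], [0.86, -0.38, -0.0]]
```

View pics/crop.png

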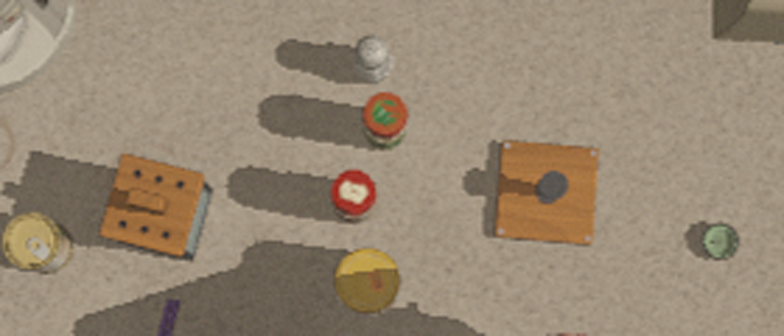

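The crop shows the tea light, green, at crop (719,241), the post head at (552,187), the foot corners near (501,141), (596,150), (590,242) and (498,236), and the grip at (147,201), all unobstructed.

```bash
cat >> h.py <<'E'
def ray(c,uv,h):
    uv=np.atleast_2d(uv).astype(float);T=c['cam_to_world']
    d=np.c_[(uv[:,0]-c['cx'])/c['fx'],(uv[:,1]-c['cy'])/c['fy'],np.ones(len(uv))]@T[:3,:3].T
    return T[:3,3]+d*((h-T[2,3])/d[:,2])[:,None]
def rectw(c,mask,h):
    k=max(cv2.findContours(mask.astype(np.uint8),0,1)[0],key=cv2.contourArea)[:,0]
    w=ray(c,k,h)[:,:2]*1000;b=cv2.boxPoints(cv2.minAreaRect(w.astype(np.float32)))
    e=b-np.roll(b,1,0);return b.mean(0).round(1),[(round(float(np.hypot(*x)),1),round(float(np.degrees(np.arctan2(x[1],x[0])))%180,1)) for x in e[:2]]
E
python3 - <<'E'
from h import *
c=np.load('top0.npz');W=pts(c);hsv=cv2.cvtColor(c['frame'],cv2.COLOR_RGB2HSV);H,S,V=[hsv[...,i].astype(int) for i in range(3)]
def box(a,b,d,e):
    m=np.zeros(H.shape,bool);m[b:e,a:d]=1;return m
print(hsv[226,384:410].tolist())
m=box(383,213,410,240)&(H>35)&(H<90)&(S>40)
print('tea',m.sum(),rectw(c,m,.015))
m=box(310,182,362,234)&(H<16)&(S>110)
print('foot',m.sum(),rectw(c,cv2.morphologyEx(m.astype(np.uint8),3,np.ones((9,9))),.014))
z=W[...,2]
for n,b,lo,hi,h in(('head',(325,195,348,218),.06,.085,.07),('roof',(170,190,220,236),.1,.17,.11),('grip',(170,190,220,236),.14,.17,.15)):
    m=box(*b)&(z>lo)&(z<hi);print(n,m.sum(),rectw(c,m,h))
    if n=='grip':
        q=W[m][:,:2]-W[m][:,:2].mean(0);v=np.linalg.eigh(q.T@q)[1][:,1];print('long',np.degrees(np.arctan2(v[1],v[0])))
E
```

```text
[[18, 58, 155], [18, 54, 132], [16, 57, 108], [18, 52, 107], [19, 54, 99], [16, 57, 103], [15, 43, 96], [43, 53, 134], [43, 59, 170], [42, 58, 136], [37, 64, 99], [39, 55, 126], [36, 50, 123], [38, 55, 129], [39, 52, 141], [37, 50, 117], [33, 54, 90], [40, 55, 98], [41, 57, 107], [19, 41, 105], [15, 50, 153], [16, 49, 166], [18, 55, 158], [17, 56, 156], [17, 53, 164], [18, 49, 160]]
tea 101 (array([ 440.8, -368.4], dtype=float32), [(32.7, 88.4), (32.6, 178.4)])
foot 979 (array([ 497.1, -188.5], dtype=float32), [(102.3, 83.4), (102.8, 173.4)])
head 85 (array([ 498. , -187.9], dtype=float32), [(28.7, 88.5), (26.0, 178.5)])
roof 951 (array([483.1, 215.8], dtype=float32), [(86.3, 73.9), (85.9, 163.9)])
grip 82 (array([482.7, 215.9], dtype=float32), [(36.1, 74.4), (16.4, 164.4)])
long 73.59182406563372
```

```bash
python3 -m jog '[{"dx":0.035,"dy":0.026},{"dx":0.035,"dy":0.026},{"dx":0.035,"dy":0.026},{"dx":0.035,"dy":0.026},{"dx":0.035,"dy":0.026}]' 25
python3 -m jog '[{"dx":0.0315,"dy":0.0265,"dz":-0.03},{"dz":-0.04},{"dz":-0.04},{"dz":-0.03},{}]'
```

```text
$[0]: bad value
$[0]: bad value
```

```bash
python3 -m jog '[{"dx":0.035,"dy":0.026,"dz":0,"spin":0,"grip":0}]' 25; python3 -m jog -h | head -20
```

```text
clock: 0.2
tcp_pos: [0.2666, -0.5008, 0.2085]
orientation: [-3.141, 0.001, 0.415]
wrist_force: [0.9, 0.1, 0.1]
gripper_width: 0.085
finger_force: 0.0invalid input: not JSON, or not a number
```

```bash
python3 -m jog '[{"dx":0.035,"dy":0.026,"dz":0,"spin":0,"grip":0},{"dx":0.035,"dy":0.026,"dz":0,"spin":0,"grip":0},{"dx":0.035,"dy":0.026,"dz":0,"spin":0,"grip":0},{"dx":0.035,"dy":0.026,"dz":0,"spin":0,"grip":0},{"dx":0.0315,"dy":0.0265,"dz":-0.02,"spin":0,"grip":0}]' 25
python3 -m jog '[{"dx":0,"dy":0,"dz":-0.04,"spin":0,"grip":0},{"dx":0,"dy":0,"dz":-0.04,"spin":0,"grip":0},{"dx":0,"dy":0,"dz":-0.03,"spin":0,"grip":0},{"dx":0,"dy":0,"dz":0,"spin":0,"grip":0},{"dx":0,"dy":0,"dz":0,"spin":0,"grip":0}]'
```

```text
clock: 0.7
tcp_pos: [0.4423, -0.3681, 0.1911]
orientation: [3.138, -0.001, 0.419]
wrist_force: [1.3, 0.0, 0.4]
gripper_width: 0.085
finger_force: 0.0
clock: 1.2
tcp_pos: [0.4404, -0.3689, 0.0801]
orientation: [-3.141, 0.0, 0.419]
wrist_force: [-0.5, -0.5, 0.1]
gripper_width: 0.0856
finger_force: 0.0
```

```bash
python3 -m jog '[{"dx":0,"dy":0,"dz":-0.03,"spin":0,"grip":0},{"dx":0,"dy":0,"dz":-0.025,"spin":0,"grip":0},{"dx":0,"dy":0,"dz":-0.015,"spin":0,"grip":0},{"dx":0,"dy":0,"dz":-0.008,"spin":0,"grip":0},{"dx":0,"dy":0,"dz":0,"spin":0,"grip":60}]' 20
python3 -m jog '[{"dx":0,"dy":0,"dz":0,"spin":0,"grip":110},{"dx":0,"dy":0,"dz":0,"spin":0,"grip":130},{"dx":0,"dy":0,"dz":0,"spin":0,"grip":150},{"dx":0,"dy":0,"dz":0,"spin":0,"grip":160},{"dx":0,"dy":0,"dz":0,"spin":0,"grip":160}]'
```

```text
clock: 1.7
tcp_pos: [0.4405, -0.369, 0.0017]
orientation: [-3.142, -0.0, 0.419]
wrist_force: [0.1, 0.3, 0.6]
gripper_width: 0.0733
finger_force: 0.0
clock: 2.2
tcp_pos: [0.4403, -0.3688, 0.0016]
orientation: [3.141, -0.0, 0.419]
wrist_force: [-0.0, 0.1, -0.0]
gripper_width: 0.0318
finger_force: 0.0
```

```bash
python3 - <<'E'
from h import *
c=shot('scene','s1');d=shot('top','t1')
a=cv2.resize(c['frame'][120:270,280:440],(400,375));b=cv2.resize(d['frame'][170:270,340:446],(400,375))
cv2.imwrite('pics/g1.png',np.hstack([a,b])[:,:,::-1])
p=np.linalg.inv(c['cam_to_world'])@[.44,-.369,.01,1];print(c['fx']*p[0]/p[2]+c['cx'],c['fy']*p[1]/p[2]+c['cy'],env.get_state()['gripper_width'])
E
```

```text
356.5389617575748 200.5072376864369 0.0314035633773237
```

View pics/g1.png

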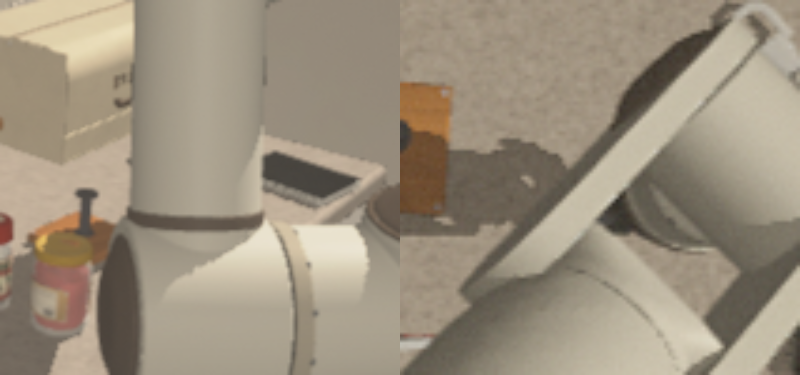

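The arm hides the tea light, and the closure went to its commanded 32 mm without contact, so I'll open and back off to look again.

```bash
python3 -m jog '[{"dx":0,"dy":0,"dz":0,"spin":0,"grip":80},{"dx":0,"dy":0,"dz":0,"spin":0,"grip":0},{"dx":0,"dy":0,"dz":0.03,"spin":0,"grip":0},{"dx":0,"dy":0,"dz":0.04,"spin":0,"grip":0},{"dx":0,"dy":-0.04,"dz":0.03,"spin":0,"grip":0}]'
python3 -m jog '[{"dx":-0.03,"dy":-0.035,"dz":0.03,"spin":0,"grip":0},{"dx":-0.03,"dy":-0.035,"dz":0,"spin":0,"grip":0},{"dx":-0.03,"dy":-0.035,"dz":0,"spin":0,"grip":0},{"dx":-0.03,"dy":-0.03,"dz":0,"spin":0,"grip":0},{"dx":0,"dy":0,"dz":0,"spin":0,"grip":0}]'
python3 - <<'E'
from h import *
d=shot('top','t2');cv2.imwrite('pics/g2.png',cv2.resize(d['frame'][170:270,340:446],(636,600))[:,:,::-1])
E
```

```text
clock: 2.8
tcp_pos: [0.441, -0.4065, 0.1039]
orientation: [3.142, -0.001, 0.422]
wrist_force: [0.7, -2.0, -0.5]
gripper_width: 0.0855
finger_force: 0.0
clock: 3.3
tcp_pos: [0.3194, -0.5437, 0.1282]
orientation: [-3.141, 0.001, 0.415]
wrist_force: [0.4, 0.5, -0.2]
gripper_width: 0.0854
finger_force: 0.0
```

View pics/g2.png

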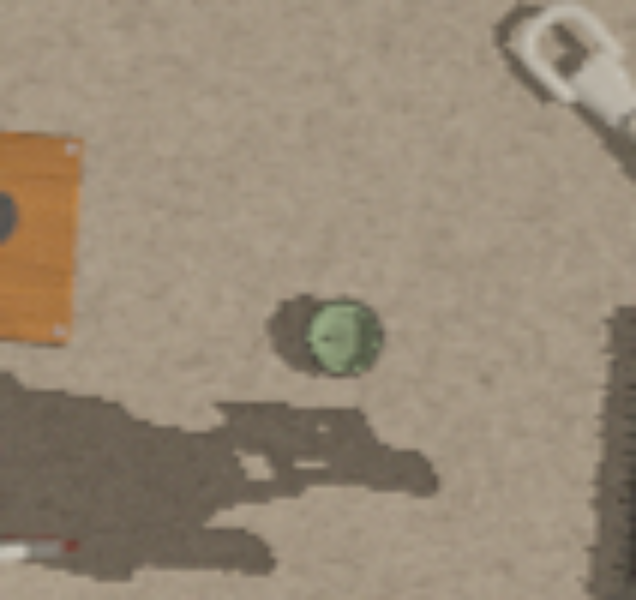

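The picture shows the tea light at about pixel (397.5,226) of the top view, seemingly unmoved. I'll compare positions before and after, and check the TCP against the visible fingers.

```bash
python3 - <<'E'
from h import *
for t in('top0','t2'):
    c=np.load(t+'.npz');hsv=cv2.cvtColor(c['frame'],cv2.COLOR_RGB2HSV);H,S=hsv[...,0],hsv[...,1]
    m=np.zeros(H.shape,bool);m[213:240,383:412]=1;m&=(H>28)&(H<90)&(S>40)
    W=pts(c);print(t,rectw(c,m,.015),W[m].mean(0),np.percentile(W[m][:,2],[10,50,90]), W[230:250:6,410:430:6,2].round(4).tolist())
c=np.load('scene0.npz')
for P in([.234,-.525,.209],):
    p=np.linalg.inv(c['cam_to_world'])@[*P,1];u,v=c['fx']*p[0]/p[2]+c['cx'],c['fy']*p[1]/p[2]+c['cy'];print('tcp',u,v)
W=pts(c);print('fingertips seen:')
for v in range(128,150,2):
    r=W[v,430:470];k=np.where(r[:,0]<.5)[0]; print(v,k+430 if len(k)<12 else (k[0]+430,k[-1]+430), r[k].mean(0).round(3) if len(k) else '')
E
```

```text
top0 (array([ 440.8, -369.7], dtype=float32), [(35.5, 88.4), (32.6, 178.4)]) [ 0.44102712 -0.37082518  0.00733728] [0.00269646 0.00755746 0.01193975] [[-0.001, -0.002, -0.002, 0.0032], [0.0002, -0.0003, -0.0034, 0.0035], [0.0044, 0.0019, -0.001, -0.0015], [0.0005, 0.0002, -0.0012, -0.0031]]
t2 (array([ 439.9, -369.5], dtype=float32), [(35.3, 23.5), (32.2, 113.5)]) [ 0.44080537 -0.37085808  0.00739711] [0.00279507 0.00733223 0.01218165] [[0.0077, -0.0011, 0.0044, 0.0041], [0.0045, nan, -0.0013, -0.0025], [-0.001, -0.0007, -0.0038, 0.0018], [-0.0025, 0.0009, 0.0051, 0.0027]]
tcp 442.22070835613624 146.7954161606926
fingertips seen:
128 (np.int64(437), np.int64(469)) [ 0.329 -0.94   0.168]
130 (np.int64(437), np.int64(469)) [ 0.342 -0.989  0.147]
132 (np.int64(436), np.int64(469)) [ 0.345 -0.998  0.136]
134 (np.int64(437), np.int64(469)) [ 0.366 -1.077  0.106]
136 (np.int64(437), np.int64(469)) [ 0.356 -1.05   0.105]
138 (np.int64(435), np.int64(469)) [ 0.363 -1.063  0.092]
140 (np.int64(435), np.int64(469)) [ 0.369 -1.086  0.076]
142 (np.int64(435), np.int64(469)) [ 0.414 -1.243  0.022]
144 (np.int64(434), np.int64(469)) [ 0.414 -1.241  0.012]
146 (np.int64(434), np.int64(469)) [ 4.140e-01 -1.245e+00  1.000e-03]
148 (np.int64(434), np.int64(469)) [ 0.412 -1.245 -0.008]
```

```bash
python3 - <<'E'
from h import *
c=np.load('scene0.npz');W=pts(c)
m=(abs(W[...,0]-.234)<.09)&(abs(W[...,1]+.525)<.09)&(W[...,2]>.1)&(W[...,2]<.32)
q=W[m];v,u=np.where(m);i=np.argsort(q[:,2])[:12]
print(m.sum());print(np.c_[u[i],v[i],q[i].round(3)])
cv2.imwrite('pics/g3.png',cv2.resize(c['frame'][60:160,400:500],(600,600))[:,:,::-1])
E
```

```text
260
[[ 4.47e+02  1.41e+02  2.11e-01 -4.87e-01  2.42e-01]
 [ 4.46e+02  1.41e+02  2.13e-01 -4.83e-01  2.43e-01]
 [ 4.42e+02  1.33e+02  2.54e-01 -5.62e-01  2.43e-01]
 [ 4.40e+02  1.32e+02  2.62e-01 -5.64e-01  2.45e-01]
 [ 4.44e+02  1.40e+02  2.19e-01 -4.81e-01  2.45e-01]
 [ 4.45e+02  1.40e+02  2.16e-01 -4.82e-01  2.45e-01]
 [ 4.45e+02  1.41e+02  2.12e-01 -4.71e-01  2.45e-01]
 [ 4.43e+02  1.40e+02  2.21e-01 -4.77e-01  2.46e-01]
 [ 4.42e+02  1.32e+02  2.55e-01 -5.61e-01  2.47e-01]
 [ 4.46e+02  1.40e+02  2.12e-01 -4.78e-01  2.47e-01]
 [ 4.41e+02  1.32e+02  2.56e-01 -5.56e-01  2.48e-01]
 [ 4.47e+02  1.40e+02  2.09e-01 -4.79e-01  2.48e-01]]
```

View pics/g3.png

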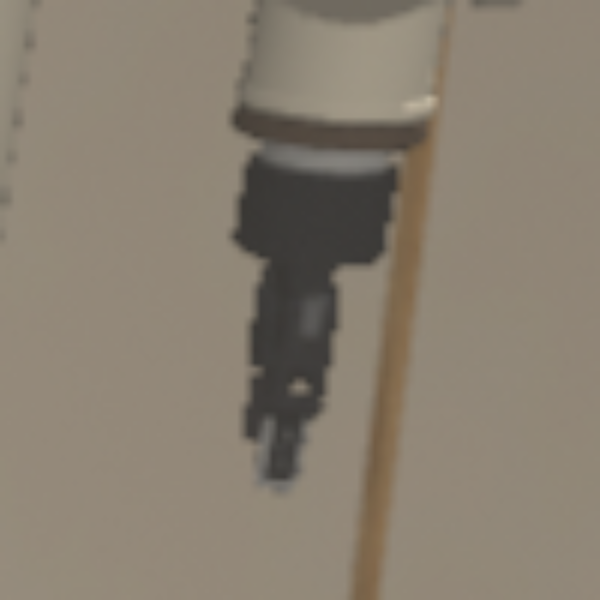

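The gripper close-up shows the finger ends at scene pixel (446,141). Depth puts them at z≈0.242 when the reported TCP is 0.209. The centre agrees in xy, but the tips sit about 20 mm higher than the stated 13 mm, which explains closing above the candle. I'll descend partly closed and watch the wrist force.

```bash
python3 -m jog '[{"dx":0.024,"dy":0.035,"dz":0,"spin":0,"grip":100},{"dx":0.024,"dy":0.035,"dz":0,"spin":0,"grip":100},{"dx":0.024,"dy":0.035,"dz":0,"spin":0,"grip":100},{"dx":0.024,"dy":0.035,"dz":0,"spin":0,"grip":100},{"dx":0.024,"dy":0.034,"dz":0,"spin":0,"grip":100}]'
python3 -m jog '[{"dx":0,"dy":0,"dz":-0.03,"spin":0,"grip":100},{"dx":0,"dy":0,"dz":-0.03,"spin":0,"grip":100},{"dx":0,"dy":0,"dz":-0.03,"spin":0,"grip":100},{"dx":0,"dy":0,"dz":-0.02,"spin":0,"grip":100},{"dx":0,"dy":0,"dz":0,"spin":0,"grip":100}]'
```

```text
clock: 3.85
tcp_pos: [0.4442, -0.3641, 0.1288]
orientation: [3.142, -0.0, 0.42]
wrist_force: [0.2, 0.3, 0.2]
gripper_width: 0.052
finger_force: 0.0
clock: 4.35
tcp_pos: [0.4424, -0.3645, 0.0161]
orientation: [-3.137, 0.001, 0.42]
wrist_force: [-1.0, -0.2, 0.2]
gripper_width: 0.0517
finger_force: 0.0
```

```bash
python3 -m jog '[{"dx":-0.0015,"dy":-0.005,"dz":0,"spin":0,"grip":100},{"dx":0,"dy":0,"dz":-0.008,"spin":0,"grip":100},{"dx":0,"dy":0,"dz":-0.008,"spin":0,"grip":100},{"dx":0,"dy":0,"dz":0,"spin":0,"grip":100}]'
python3 -m jog '[{"dx":0,"dy":0,"dz":-0.004,"spin":0,"grip":100},{"dx":0,"dy":0,"dz":0,"spin":0,"grip":100}]'
python3 -m jog '[{"dx":0,"dy":0,"dz":-0.003,"spin":0,"grip":100},{"dx":0,"dy":0,"dz":0,"spin":0,"grip":100}]'
python3 -m jog '[{"dx":0,"dy":0,"dz":-0.003,"spin":0,"grip":100},{"dx":0,"dy":0,"dz":0,"spin":0,"grip":100}]'
```

```text
clock: 4.75
tcp_pos: [0.4412, -0.3713, 0.0018]
orientation: [-3.141, 0.0, 0.419]
wrist_force: [0.0, 0.4, 1.0]
gripper_width: 0.0517
finger_force: 0.0
clock: 4.95
tcp_pos: [0.4414, -0.3715, -0.0017]
orientation: [-3.141, 0.0, 0.419]
wrist_force: [-0.3, 0.5, 0.6]
gripper_width: 0.0518
finger_force: 0.0
clock: 5.15
tcp_pos: [0.4415, -0.3715, -0.0046]
orientation: [-3.141, 0.0, 0.419]
wrist_force: [0.7, 0.0, -0.2]
gripper_width: 0.0518
finger_force: 0.0
clock: 5.35
tcp_pos: [0.4414, -0.3715, -0.0077]
orientation: [-3.141, 0.0, 0.419]
wrist_force: [0.7, -0.3, -0.3]
gripper_width: 0.0521
finger_force: 0.0
```

```bash
python3 -m jog '[{"dx":-0.001,"dy":0.002,"dz":-0.003,"spin":0,"grip":100},{"dx":0,"dy":0,"dz":0,"spin":0,"grip":100}]'
python3 -m jog '[{"dx":0,"dy":0,"dz":-0.003,"spin":0,"grip":100},{"dx":0,"dy":0,"dz":0,"spin":0,"grip":100}]'
python3 -m jog '[{"dx":0,"dy":0,"dz":0,"spin":0,"grip":125},{"dx":0,"dy":0,"dz":0,"spin":0,"grip":145},{"dx":0,"dy":0,"dz":0,"spin":0,"grip":150},{"dx":0,"dy":0,"dz":0,"spin":0,"grip":150}]' 20
```

```text
clock: 5.55
tcp_pos: [0.4403, -0.3692, -0.0108]
orientation: [-3.141, 0.0, 0.419]
wrist_force: [-0.9, 0.8, -0.2]
gripper_width: 0.0517
finger_force: 0.0
clock: 5.75
tcp_pos: [0.4404, -0.3695, -0.0137]
orientation: [-3.141, 0.0, 0.419]
wrist_force: [0.2, 0.5, 0.9]
gripper_width: 0.0519
finger_force: 0.0
clock: 6.15
tcp_pos: [0.4406, -0.3696, -0.0132]
orientation: [-3.142, -0.0, 0.419]
wrist_force: [-1.4, 1.9, 5.0]
gripper_width: 0.0358
finger_force: 19.9
```

```bash
python3 -m jog '[{"dx":0,"dy":0,"dz":0,"spin":0,"grip":120},{"dx":0,"dy":0,"dz":0,"spin":0,"grip":100}]'
python3 -m jog '[{"dx":0,"dy":0,"dz":-0.003,"spin":0,"grip":100},{"dx":0,"dy":0,"dz":0,"spin":0,"grip":100}]'
python3 -m jog '[{"dx":0,"dy":0,"dz":-0.002,"spin":0,"grip":100},{"dx":0,"dy":0,"dz":0,"spin":0,"grip":100}]'
python3 -m jog '[{"dx":0,"dy":0,"dz":0,"spin":0,"grip":125},{"dx":0,"dy":0,"dz":0,"spin":0,"grip":145},{"dx":0,"dy":0,"dz":0,"spin":0,"grip":150},{"dx":0,"dy":0,"dz":0,"spin":0,"grip":150}]' 20
```

```text
clock: 6.35
tcp_pos: [0.4406, -0.3697, -0.0134]
orientation: [3.142, -0.0, 0.419]
wrist_force: [0.4, -0.6, -0.2]
gripper_width: 0.0516
finger_force: 0.0
clock: 6.55
tcp_pos: [0.4404, -0.3695, -0.0169]
orientation: [-3.141, 0.0, 0.419]
wrist_force: [-0.6, 0.6, 0.3]
gripper_width: 0.052
finger_force: 0.0
clock: 6.75
tcp_pos: [0.4404, -0.3695, -0.0187]
orientation: [-3.141, 0.0, 0.419]
wrist_force: [-1.0, -0.5, -0.2]
gripper_width: 0.0521
finger_force: 0.0
clock: 7.15
tcp_pos: [0.4406, -0.3696, -0.0182]
orientation: [-3.142, -0.0, 0.419]
wrist_force: [-2.3, 1.7, 5.0]
gripper_width: 0.0364
finger_force: 20.0
```

```bash
python3 -m jog '[{"dx":0,"dy":0,"dz":0,"spin":0,"grip":120},{"dx":0,"dy":0,"dz":0,"spin":0,"grip":85},{"dx":0,"dy":0,"dz":0,"spin":0.14,"grip":85},{"dx":0,"dy":0,"dz":0,"spin":0.14,"grip":85},{"dx":0,"dy":0,"dz":0,"spin":0.14,"grip":85}]'
python3 -m jog '[{"dx":0,"dy":0,"dz":0,"spin":0.14,"grip":85},{"dx":0,"dy":0,"dz":0,"spin":0.14,"grip":85},{"dx":0,"dy":0,"dz":0,"spin":0.14,"grip":85},{"dx":0,"dy":0,"dz":0,"spin":0.14,"grip":85},{"dx":0,"dy":0,"dz":0,"spin":0.14,"grip":85}]'
python3 -m jog '[{"dx":0,"dy":0,"dz":0,"spin":0.14,"grip":85},{"dx":0,"dy":0,"dz":0,"spin":0.14,"grip":85},{"dx":0,"dy":0,"dz":0,"spin":0.14,"grip":85},{"dx":0,"dy":0,"dz":0,"spin":0,"grip":100},{"dx":0,"dy":0,"dz":0,"spin":0,"grip":125}]'
python3 -m jog '[{"dx":0,"dy":0,"dz":0,"spin":0,"grip":145},{"dx":0,"dy":0,"dz":0,"spin":0,"grip":160},{"dx":0,"dy":0,"dz":0,"spin":0,"grip":160}]' 20
python3 -m jog '[{"dx":0,"dy":0,"dz":0.02,"spin":0,"grip":160},{"dx":0,"dy":0,"dz":0.03,"spin":0,"grip":160},{"dx":0,"dy":0,"dz":0.03,"spin":0,"grip":160},{"dx":0,"dy":0,"dz":0.03,"spin":0,"grip":160},{"dx":0,"dy":0,"dz":0,"spin":0,"grip":160}]'
```

```text
clock: 7.65
tcp_pos: [0.4405, -0.3697, -0.0184]
orientation: [-3.142, 0.0, 0.845]
wrist_force: [-0.6, -0.3, 0.4]
gripper_width: 0.0571
finger_force: 0.0
clock: 8.15
tcp_pos: [0.4405, -0.3696, -0.0185]
orientation: [-3.141, -0.0, 1.545]
wrist_force: [-0.3, -0.0, 0.8]
gripper_width: 0.0569
finger_force: 0.0
clock: 8.65
tcp_pos: [0.4405, -0.3696, -0.0184]
orientation: [-3.141, -0.0, 1.954]
wrist_force: [0.2, 0.3, 0.5]
gripper_width: 0.0438
finger_force: 0.0
clock: 8.95
tcp_pos: [0.4405, -0.3697, -0.0182]
orientation: [-3.141, 0.0, 1.958]
wrist_force: [-2.1, 0.1, 3.3]
gripper_width: 0.0365
finger_force: 20.0
clock: 9.45
tcp_pos: [0.4419, -0.3709, 0.0957]
orientation: [3.139, 0.006, 1.958]
wrist_force: [-0.0, -0.3, -0.7]
gripper_width: 0.0362
finger_force: 20.3
```

```bash
python3 -m jog '[{"dx":0.011,"dy":0.036,"dz":0.01,"spin":0,"grip":160},{"dx":0.011,"dy":0.036,"dz":0,"spin":0,"grip":160},{"dx":0.011,"dy":0.036,"dz":0,"spin":0,"grip":160},{"dx":0.012,"dy":0.037,"dz":0,"spin":0,"grip":160},{"dx":0.012,"dy":0.0365,"dz":0,"spin":0,"grip":160}]'
python3 -m jog '[{"dx":0,"dy":0,"dz":0,"spin":0,"grip":160},{"dx":0,"dy":0,"dz":0,"spin":0,"grip":160},{"dx":0,"dy":0,"dz":0,"spin":0,"grip":160}]'
python3 - <<'E'
from h import *
shot('scene','s3');d=shot('top','t3');cv2.imwrite('pics/g4.png',cv2.resize(np.hstack([np.load('s3.npz')['frame'][150:270,240:380],d['frame'][150:270,270:410]]),(800,343))[:,:,::-1])
print(env.get_state()['tcp_pos'])
E
```

```text
clock: 9.95
tcp_pos: [0.4976, -0.1865, 0.101]
orientation: [-3.141, -0.0, 1.958]
wrist_force: [0.6, -0.4, -0.5]
gripper_width: 0.0362
finger_force: 20.3
clock: 10.25
tcp_pos: [0.4973, -0.1887, 0.1013]
orientation: [-3.141, -0.0, 1.958]
wrist_force: [-0.2, -0.3, 0.4]
gripper_width: 0.0362
finger_force: 20.3
[ 0.49720013 -0.18896732  0.10136761]
```

View pics/g4.png

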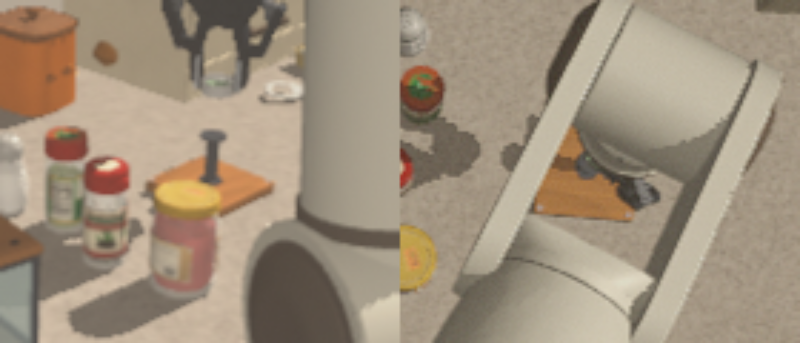

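The picture shows the candle held level between the pads at scene pixel ≈(316,179), and the post head below it at (314,196). I'll check these by ray casting.

```bash
python3 - <<'E'
from h import *
c=np.load('s3.npz');W=pts(c);z=W[...,2]
near=(abs(W[...,0]-.4975)<.04)&(abs(W[...,1]+.188)<.04)
for n,lo,hi in(('head',.06,.078),('post',.025,.06)):
    m=near&(z>lo)&(z<hi);v,u=np.where(m);print(n,m.sum(),u.min(),u.max(),u.mean(),v.min(),v.max(),W[m].mean(0).round(4))
hsv=cv2.cvtColor(c['frame'],cv2.COLOR_RGB2HSV);H,S=hsv[...,0].astype(int),hsv[...,1]
for v in range(170,188,2): print(v,hsv[v,304:330].tolist() if v in(178,182) else '', z[v,306:328:2].round(3))
def pr(P):
    p=np.linalg.inv(c['cam_to_world'])@[*P,1];return (c['fx']*p[0]/p[2]+c['cx']).round(1),(c['fy']*p[1]/p[2]+c['cy']).round(1)
print(pr([.4975,-.188,.07]),pr([.4972,-.189,.12]),pr([.4972,-.189,.135]))
E
```

```text
head 41 310 318 313.8780487804878 195 201 [ 0.4966 -0.1827  0.0681]
post 42 311 315 313.1666666666667 200 210 [ 0.4956 -0.1802  0.041 ]
170  [0.157 0.159 0.157 0.055 0.052 0.047 0.041 0.039 0.163 0.167 0.165]
172  [0.147 0.154 0.148 0.043 0.046 0.036 0.034 0.032 0.157 0.158 0.154]
174  [0.144 0.147 0.14  0.039 0.034 0.028 0.028 0.021 0.153 0.151 0.15 ]
176  [0.137 0.138 0.137 0.131 0.132 0.131 0.13  0.135 0.143 0.144 0.141]
178 [[18, 62, 157], [18, 61, 158], [19, 61, 154], [16, 45, 135], [15, 23, 134], [15, 22, 115], [18, 32, 118], [22, 31, 149], [35, 37, 165], [40, 46, 177], [40, 47, 170], [38, 40, 152], [33, 34, 141], [32, 33, 147], [30, 32, 142], [26, 31, 132], [21, 29, 147], [20, 29, 134], [18, 21, 124], [17, 19, 124], [17, 25, 91], [13, 31, 75], [16, 43, 124], [16, 49, 177], [15, 52, 196], [16, 52, 195]] [ 0.031  0.131  0.132  0.128  0.127  0.127  0.124  0.127  0.138  0.138
 -0.001]
180  [ 0.023  0.125  0.128  0.128  0.13   0.131  0.13   0.13   0.131  0.132
 -0.004]
182 [[18, 63, 159], [19, 62, 164], [19, 65, 170], [19, 63, 170], [19, 63, 169], [19, 63, 179], [18, 53, 172], [17, 32, 150], [18, 29, 149], [17, 31, 155], [16, 31, 158], [17, 29, 159], [16, 30, 160], [17, 30, 159], [17, 30, 155], [16, 29, 151], [17, 31, 147], [17, 36, 141], [16, 39, 152], [16, 40, 164], [17, 49, 183], [17, 52, 197], [16, 53, 198], [16, 53, 199], [16, 51, 200], [17, 52, 202]] [ 0.015  0.011  0.119  0.124  0.125  0.125  0.122  0.125 -0.001 -0.003
 -0.   ]
184  [ 0.003  0.    -0.001  0.002 -0.002  0.     0.001 -0.001 -0.002 -0.003
 -0.001]
186  [-0.001 -0.003  0.003  0.001  0.002 -0.002 -0.     0.    -0.001  0.
 -0.002]
(np.float64(314.6), np.float64(196.1)) (np.float64(315.9), np.float64(181.3)) (np.float64(316.2), np.float64(176.8))
```

```bash
python3 -m jog '[{"dx":0,"dy":0.0005,"dz":-0.02,"spin":0,"grip":160},{"dx":0,"dy":0,"dz":-0.017,"spin":0,"grip":160},{"dx":0,"dy":0,"dz":-0.008,"spin":0,"grip":160},{"dx":0,"dy":0,"dz":0,"spin":0,"grip":160},{"dx":0,"dy":0,"dz":0,"spin":0,"grip":160}]'
python3 -m jog '[{"dx":0,"dy":0,"dz":-0.002,"spin":0,"grip":160},{"dx":0,"dy":0,"dz":0,"spin":0,"grip":160}]'
python3 -m jog '[{"dx":0,"dy":0,"dz":-0.0015,"spin":0,"grip":160},{"dx":0,"dy":0,"dz":0,"spin":0,"grip":160}]'
```

```text
clock: 10.85
tcp_pos: [0.4977, -0.1881, 0.0572]
orientation: [3.141, 0.0, 1.958]
wrist_force: [1.4, 0.2, -0.1]
gripper_width: 0.0365
finger_force: 20.3
clock: 11.05
tcp_pos: [0.4977, -0.1877, 0.055]
orientation: [3.141, 0.001, 1.959]
wrist_force: [0.3, 0.2, 0.6]
gripper_width: 0.0366
finger_force: 20.3
clock: 11.25
tcp_pos: [0.4975, -0.1876, 0.0531]
orientation: [-3.142, 0.0, 1.959]
wrist_force: [-0.1, 0.3, 0.1]
gripper_width: 0.0362
finger_force: 20.3
```

```bash
python3 -m jog '[{"dx":0,"dy":0,"dz":-0.001,"spin":0,"grip":160},{"dx":0,"dy":0,"dz":0,"spin":0,"grip":160}]'
python3 -m jog '[{"dx":0,"dy":0,"dz":-0.0008,"spin":0,"grip":160},{"dx":0,"dy":0,"dz":0,"spin":0,"grip":160}]'
```

```text
clock: 11.45
tcp_pos: [0.4975, -0.1876, 0.052]
orientation: [-3.141, -0.0, 1.959]
wrist_force: [-0.4, -0.9, -0.6]
gripper_width: 0.0364
finger_force: 20.3
clock: 11.65
tcp_pos: [0.4976, -0.1876, 0.0517]
orientation: [3.142, 0.0, 1.959]
wrist_force: [-1.3, 1.0, 6.1]
gripper_width: 0.0364
finger_force: 20.8
```

```bash
python3 -m jog '[{"dx":0,"dy":0,"dz":0,"spin":0,"grip":135},{"dx":0,"dy":0,"dz":0,"spin":0,"grip":110},{"dx":0,"dy":0,"dz":0,"spin":0,"grip":80},{"dx":0,"dy":0,"dz":0,"spin":0,"grip":50},{"dx":0,"dy":0,"dz":0.01,"spin":0,"grip":50}]'
python3 -m jog '[{"dx":0,"dy":0,"dz":0.03,"spin":0,"grip":50},{"dx":0,"dy":0,"dz":0.05,"spin":0,"grip":50},{"dx":0,"dy":0,"dz":0.05,"spin":0,"grip":0},{"dx":0,"dy":0,"dz":0.05,"spin":-0.1,"grip":0},{"dx":0,"dy":0.03,"dz":0.03,"spin":-0.14,"grip":0}]'
python3 -m jog '[{"dx":0,"dy":0.045,"dz":0,"spin":-0.14,"grip":0},{"dx":0,"dy":0.045,"dz":0,"spin":-0.14,"grip":0},{"dx":0,"dy":0.045,"dz":0,"spin":-0.14,"grip":0},{"dx":0,"dy":0.045,"dz":0,"spin":0,"grip":0},{"dx":0,"dy":0.045,"dz":0,"spin":0,"grip":0}]'
python3 - <<'E'
from h import *
d=shot('top','t4');W=pts(d);hsv=cv2.cvtColor(d['frame'],cv2.COLOR_RGB2HSV);H,S=hsv[...,0],hsv[...,1]
m=np.zeros(H.shape,bool);m[190:225,320:355]=1;m&=(H>28)&(H<90)&(S>40)
print(m.sum()); print(rectw(d,m,.085),W[m][:,2].mean()) if m.sum()>5 else 0
m=np.zeros(H.shape,bool);m[182:234,310:362]=1;z=W[...,2];m&=(z>.065)&(z<.1);print(m.sum(),rectw(d,m,.085))
cv2.imwrite('pics/g5.png',cv2.resize(d['frame'][140:260,160:420],(800,369))[:,:,::-1])
E
```

```text
clock: 12.15
tcp_pos: [0.4969, -0.1873, 0.0606]
orientation: [-3.14, -0.002, 1.959]
wrist_force: [-0.0, 1.3, -0.5]
gripper_width: 0.0685
finger_force: 0.0
clock: 12.65
tcp_pos: [0.4977, -0.1593, 0.2758]
orientation: [3.139, 0.003, 1.712]
wrist_force: [0.6, 1.0, -0.8]
gripper_width: 0.0855
finger_force: 0.0
clock: 13.15
tcp_pos: [0.4974, 0.0608, 0.2723]
orientation: [3.141, -0.0, 1.324]
wrist_force: [0.6, -0.3, 0.6]
gripper_width: 0.0852
finger_force: 0.0
121
(array([ 497.4, -188.9], dtype=float32), [(32.0, 42.8), (32.5, 132.8)]) 0.07732292372164613
148 (array([ 496.1, -187.4], dtype=float32), [(36.8, 87.6), (37.3, 177.6)])
```

View pics/g5.png

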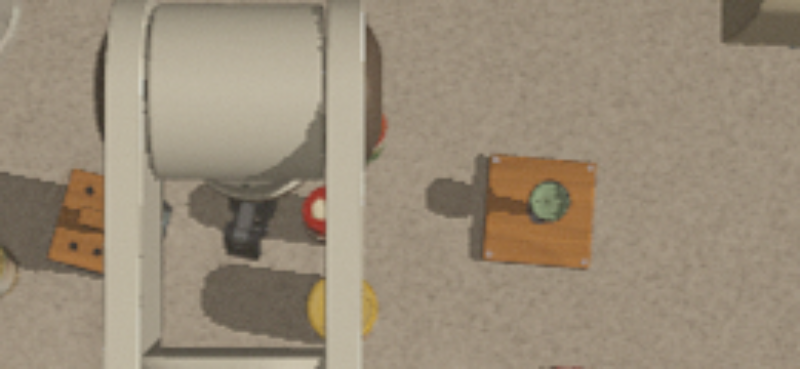

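The candle sits on the post at crop (549,201). It measures (0.497,-0.188), against (0.4975,-0.188) for the post, and the jars are untouched. Now I'll go over to the hood grip.

```bash
python3 -m jog '[{"dx":-0.003,"dy":0.035,"dz":0,"spin":-0.03,"grip":0},{"dx":-0.003,"dy":0.035,"dz":0,"spin":0,"grip":0},{"dx":-0.003,"dy":0.035,"dz":0,"spin":0,"grip":0},{"dx":-0.0055,"dy":0.0435,"dz":0,"spin":0,"grip":0},{"dx":0,"dy":0,"dz":0,"spin":0,"grip":0}]'
python3 -m jog '[{"dx":0,"dy":0,"dz":-0.03,"spin":0,"grip":0},{"dx":0,"dy":0,"dz":-0.03,"spin":0,"grip":0},{"dx":0,"dy":0,"dz":-0.03,"spin":0,"grip":0},{"dx":0,"dy":0,"dz":0,"spin":0,"grip":0},{"dx":0,"dy":0,"dz":0,"spin":0,"grip":0}]'
```

```text
clock: 13.7
tcp_pos: [0.4823, 0.2115, 0.272]
orientation: [-3.141, -0.001, 1.299]
wrist_force: [-1.0, -0.5, -0.5]
gripper_width: 0.0856
finger_force: 0.0
clock: 14.2
tcp_pos: [0.4836, 0.2074, 0.1826]
orientation: [3.141, -0.0, 1.294]
wrist_force: [1.0, -0.0, 1.0]
gripper_width: 0.0851
finger_force: 0.0
```

```bash
python3 -m jog '[{"dx":0,"dy":0.0085,"dz":-0.02,"spin":-0.003,"grip":0},{"dx":0,"dy":0,"dz":-0.025,"spin":0,"grip":0},{"dx":0,"dy":0,"dz":-0.02,"spin":0,"grip":0},{"dx":0,"dy":0,"dz":-0.01,"spin":0,"grip":0},{"dx":0,"dy":0,"dz":-0.005,"spin":0,"grip":0}]'
python3 -m jog '[{"dx":0,"dy":0,"dz":-0.005,"spin":0,"grip":60},{"dx":0,"dy":0,"dz":0,"spin":0,"grip":120},{"dx":0,"dy":0,"dz":0,"spin":0,"grip":150},{"dx":0,"dy":0,"dz":0,"spin":0,"grip":180},{"dx":0,"dy":0,"dz":0,"spin":0,"grip":185}]' 40
python3 -m jog '[{"dx":0,"dy":0,"dz":0,"spin":0,"grip":195},{"dx":0,"dy":0,"dz":0,"spin":0,"grip":205},{"dx":0,"dy":0,"dz":0,"spin":0,"grip":225},{"dx":0,"dy":0,"dz":0,"spin":0,"grip":240},{"dx":0,"dy":0,"dz":0,"spin":0,"grip":240}]' 60
```

```text
clock: 14.7
tcp_pos: [0.4839, 0.2162, 0.1022]
orientation: [3.141, -0.001, 1.292]
wrist_force: [-0.2, 0.4, -0.6]
gripper_width: 0.0853
finger_force: 0.0
clock: 15.2
tcp_pos: [0.4835, 0.2162, 0.0967]
orientation: [3.141, -0.0, 1.292]
wrist_force: [-0.9, 0.5, 0.4]
gripper_width: 0.0236
finger_force: 0.0
clock: 15.7
tcp_pos: [0.4834, 0.2162, 0.0965]
orientation: [-3.142, -0.0, 1.292]
wrist_force: [-3.3, 1.2, 5.1]
gripper_width: 0.0152
finger_force: 59.4
```

```bash
python3 -m jog '[{"dx":0,"dy":0,"dz":0,"spin":0,"grip":240},{"dx":0,"dy":0,"dz":0.005,"spin":0,"grip":240},{"dx":0,"dy":0,"dz":0.015,"spin":0,"grip":240},{"dx":0,"dy":0,"dz":0.025,"spin":0,"grip":240},{"dx":0,"dy":0,"dz":0.03,"spin":0,"grip":240}]' 80
python3 -m jog '[{"dx":0,"dy":0,"dz":0.03,"spin":0,"grip":240},{"dx":0,"dy":0,"dz":0.03,"spin":0,"grip":240},{"dx":0,"dy":0,"dz":0.025,"spin":0,"grip":240},{"dx":0,"dy":0,"dz":0.01,"spin":0,"grip":240},{"dx":0,"dy":0,"dz":0,"spin":0,"grip":240}]'
python3 - <<'E'
from h import *
c=shot('scene','s5');cv2.imwrite('pics/g6.png',cv2.resize(c['frame'][110:310,140:360],(660,600))[:,:,::-1]);print(env.get_state()['tcp_pos'],env.get_state()['ft_torque'])
E
```

```text
clock: 16.2
tcp_pos: [0.4829, 0.2159, 0.1715]
orientation: [-3.14, 0.001, 1.292]
wrist_force: [0.2, 0.2, -2.4]
gripper_width: 0.0148
finger_force: 78.1
clock: 16.7
tcp_pos: [0.4837, 0.2162, 0.267]
orientation: [3.14, -0.001, 1.292]
wrist_force: [1.0, 0.1, -3.2]
gripper_width: 0.0147
finger_force: 78.3
[0.48338395 0.21608459 0.26565689] [-0.02534557  0.00315838 -0.10590396]
```

View pics/g6.png

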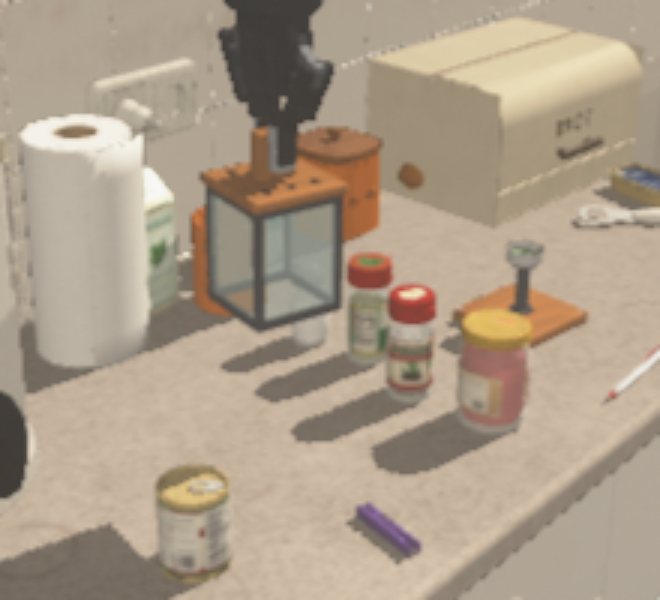

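The hood hangs upright at crop (272,240), with its rim about 17 cm up. All the jars stand, and the candle sits on the post at (524,252). I'll carry the hood across now.

```bash
python3 -m jog '[{"dx":0,"dy":-0.01,"dz":0,"spin":0.015,"grip":240},{"dx":0,"dy":-0.02,"dz":0,"spin":0.015,"grip":240},{"dx":0,"dy":-0.03,"dz":0,"spin":0.015,"grip":240},{"dx":0,"dy":-0.03,"dz":0,"spin":0.015,"grip":240},{"dx":0.002,"dy":-0.03,"dz":0,"spin":0.015,"grip":240}]'
python3 -m jog '[{"dx":0.002,"dy":-0.03,"dz":0,"spin":0.015,"grip":240},{"dx":0.002,"dy":-0.03,"dz":0,"spin":0.015,"grip":240},{"dx":0.002,"dy":-0.03,"dz":0,"spin":0.015,"grip":240},{"dx":0.002,"dy":-0.03,"dz":0,"spin":0.015,"grip":240},{"dx":0.002,"dy":-0.03,"dz":0,"spin":0.015,"grip":240}]'
python3 -m jog '[{"dx":0.002,"dy":-0.03,"dz":0,"spin":0.015,"grip":240},{"dx":0.002,"dy":-0.03,"dz":0,"spin":0,"grip":240},{"dx":0,"dy":-0.03,"dz":0,"spin":0,"grip":240},{"dx":0,"dy":-0.025,"dz":0,"spin":0,"grip":240},{"dx":0,"dy":-0.01,"dz":0,"spin":0,"grip":240}]'
python3 -m jog '[{"dx":0,"dy":-0.005,"dz":0,"spin":0,"grip":240},{"dx":0,"dy":0,"dz":0,"spin":0,"grip":240},{"dx":0,"dy":0,"dz":0,"spin":0,"grip":240},{"dx":0,"dy":0,"dz":0,"spin":0,"grip":240}]'
```

```text
clock: 17.25
tcp_pos: [0.4847, 0.0951, 0.2645]
orientation: [-3.139, 0.001, 1.368]
wrist_force: [1.6, -0.3, -2.7]
gripper_width: 0.0147
finger_force: 78.2
clock: 17.75
tcp_pos: [0.4948, -0.055, 0.2645]
orientation: [-3.139, -0.0, 1.442]
wrist_force: [0.7, 0.6, -3.0]
gripper_width: 0.0148
finger_force: 78.2
clock: 18.25
tcp_pos: [0.4988, -0.1806, 0.2643]
orientation: [-3.139, -0.001, 1.455]
wrist_force: [-0.5, 0.7, -2.6]
gripper_width: 0.0145
finger_force: 78.2
clock: 18.65
tcp_pos: [0.4995, -0.183, 0.2664]
orientation: [3.141, -0.0, 1.458]
wrist_force: [0.2, 0.4, -3.1]
gripper_width: 0.0148
finger_force: 78.2
```

```bash
python3 -m jog '[{"dx":-0.002,"dy":-0.005,"dz":0,"spin":-0.001,"grip":240},{"dx":0,"dy":0,"dz":0,"spin":0,"grip":240},{"dx":0,"dy":0,"dz":0,"spin":0,"grip":240},{"dx":0,"dy":0,"dz":0,"spin":0,"grip":240}]'
python3 - <<'E'
from h import *
c=shot('scene','s6');d=shot('top','t6')
a=cv2.resize(c['frame'][90:240,250:390],(400,429));b=cv2.resize(d['frame'][150:270,280:392],(400,429))
cv2.imwrite('pics/g7.png',np.hstack([a,b])[:,:,::-1])
print(env.get_state()['tcp_pos'])
for n,c in(('scene',c),('top',d)):
    W=pts(c);m=(abs(W[...,0]-.4975)<.08)&(abs(W[...,1]+.188)<.08)&(W[...,2]>.272)&(W[...,2]<.288)
    hsv=cv2.cvtColor(c['frame'],cv2.COLOR_RGB2HSV);m&=(hsv[...,0]<18)&(hsv[...,1]>110)
    print(n,m.sum(),W[m].mean(0),cv2.minAreaRect((W[m][:,:2]*1000).astype(np.float32)))
    q=W[m];A=np.c_[q[:,:2]-q[:,:2].mean(0),np.ones(len(q))];print('plane',np.linalg.lstsq(A,q[:,2],rcond=None)[0])
E
```

```text
clock: 19.05
tcp_pos: [0.4974, -0.1888, 0.2664]
orientation: [-3.142, -0.0, 1.456]
wrist_force: [0.1, 0.2, -2.8]
gripper_width: 0.0148
finger_force: 78.2
[ 0.49738243 -0.18879996  0.26635751]
scene 243 [ 0.48571614 -0.16923862  0.27814929] ((493.0946350097656, -180.93495178222656), (84.9327392578125, 82.06784057617188), 82.37897491455078)
plane [ 0.02845061 -0.03119724  0.27814929]
top 368 [ 0.48150921 -0.1715133   0.27974774] ((492.86083984375, -188.71273803710938), (84.1408462524414, 76.62934875488281), 82.71544647216797)
plane [-0.00566327 -0.00058366  0.27974774]
```

View pics/g7.png

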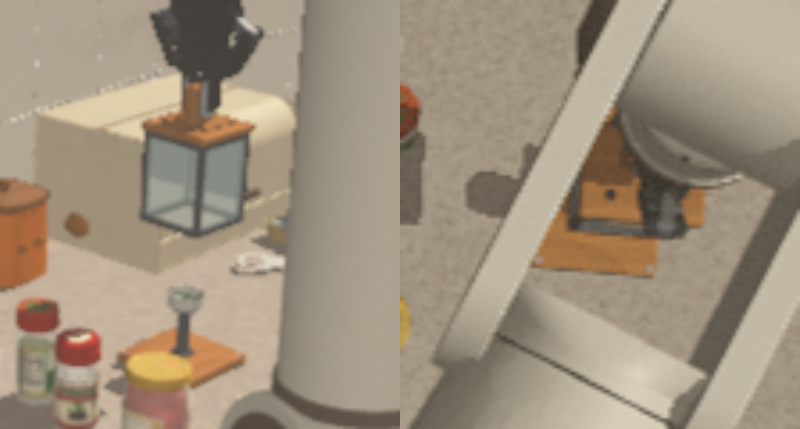

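The left half of the picture shows the hood upright over the post. Its rim corners are at scene pixels ≈(299.4,166), (318.6,172) and (334,167.7), and the candle is at ≈(315,194). I'll check the centring by ray casting.

```bash
python3 - <<'E'
from h import *
c=dict(np.load('s6.npz'));d=dict(np.load('t6.npz'))
P=ray(c,[[299.6,166],[318.6,171.7],[334,167.5]],.1695)[:,:2]*1000
print('rim corners',P.round(1).tolist(),'centre',((P[0]+P[2])/2).round(1))
for a,b in((0,1),(1,2)):
    e=P[b]-P[a];print(np.hypot(*e).round(1),np.degrees(np.arctan2(e[1],e[0])).round(1)%180)
hsv=cv2.cvtColor(c['frame'],cv2.COLOR_RGB2HSV);W=pts(c);z=W[...,2]
m=np.zeros(z.shape,bool);m[185:205,303:328]=1;m&=(z>.066)&(z<.095);v,u=np.where(m);print('candle px',u.min(),u.max(),v.min(),v.max(),'ray',ray(c,[[(u.min()+u.max())/2,(v.min()+v.max())/2]],.078)[0])
# roof rect by scene colour
H,S=hsv[...,0],hsv[...,1];m=np.zeros(z.shape,bool);m[128:145,295:345]=1;m&=(H<18)&(S>100)&(z>.25);
k=max(cv2.findContours(m.astype(np.uint8),0,1)[0],key=cv2.contourArea)[:,0]
for n,i in(('L',k[:,0].argmin()),('R',k[:,0].argmax()),('bottom',k[:,1].argmax())):print(n,k[i],ray(c,[k[i]],.272)[0].round(4))
# top view: near rim edge / right roof edges
W=pts(d);m=(abs(W[...,0]-.4975)<.07)&(abs(W[...,1]+.188)<.07)&(W[...,2]>.27)&(W[...,2]<.29)
hs=cv2.cvtColor(d['frame'],cv2.COLOR_RGB2HSV);m&=(hs[...,0]<18)&(hs[...,1]>110);v,u=np.where(m)
R=ray(d,np.c_[u,v],.2797)[:,:2]*1000-[497.4,-188]
t=np.radians(83.4);ax=np.c_[[np.cos(t),np.sin(t)],[np.sin(t),-np.cos(t)]]
q=R@ax;print('top roof extents in base axes (y-,y+,x-,x+), expect +-43:',q.min(0).round(1),q.max(0).round(1))
E
```

```text
rim corners [[539.2, -156.2], [468.2, -153.4], [452.2, -215.7]] centre [ 495.7 -185.9]
71.1 177.8
64.4 75.7
candle px 309 320 190 199 ray [ 0.49483286 -0.1824191   0.078     ]
L [300 133] [ 0.546  -0.1591  0.272 ]
R [338 134] [ 0.4554 -0.2282  0.272 ]
bottom [319 140] [ 0.4648 -0.1376  0.272 ]
top roof extents in base axes (y-,y+,x-,x+), expect +-43: [-42.5 -42.6] [41.3 34.2]
```

The hood is centred within about 1 mm in the top view, and level. I'll lower it until the rim is at about 0.109, 24 mm above the candle top.

```bash
python3 -m jog '[{"dx":0,"dy":0.0005,"dz":-0.01,"spin":0,"grip":240},{"dx":0,"dy":0,"dz":-0.015,"spin":0,"grip":240},{"dx":0,"dy":0,"dz":-0.015,"spin":0,"grip":240},{"dx":0,"dy":0,"dz":-0.014,"spin":0,"grip":240},{"dx":0,"dy":0,"dz":-0.006,"spin":0,"grip":240}]'
python3 -m jog '[{"dx":0,"dy":0,"dz":0,"spin":0,"grip":240},{"dx":0,"dy":0,"dz":0,"spin":0,"grip":240},{"dx":0,"dy":0,"dz":0,"spin":0,"grip":240},{"dx":0,"dy":0,"dz":0,"spin":0,"grip":240},{"dx":0,"dy":0,"dz":0,"spin":0,"grip":240}]'
python3 - <<'E'
from h import *
c=shot('scene','s7');d=shot('top','t7')
for n,c in(('s',c),('t',d)):
    W=pts(c);hs=cv2.cvtColor(c['frame'],cv2.COLOR_RGB2HSV);m=(abs(W[...,0]-.4975)<.07)&(abs(W[...,1]+.188)<.07)&(W[...,2]>.205)&(W[...,2]<.235)&(hs[...,0]<18)&(hs[...,1]>110)
    v,u=np.where(m);h=np.median(W[m][:,2])
    R=W[m][:,:2]*1000-[497.4,-188];t=np.radians(83.4);ax=np.c_[[np.cos(t),np.sin(t)],[np.sin(t),-np.cos(t)]];q=R@ax
    print(n,m.sum(),h,q.min(0).round(1),q.max(0).round(1),cv2.minAreaRect(R.astype(np.float32))[2])
s=np.load('s7.npz')['frame'];a=cv2.resize(s[110:240,180:340],(738,600))
cv2.imwrite('pics/g8.png',a[:,:,::-1])
E
```

```text
clock: 19.65
tcp_pos: [0.4968, -0.188, 0.2041]
orientation: [-3.139, -0.001, 1.456]
wrist_force: [-0.3, 0.5, -2.3]
gripper_width: 0.0146
finger_force: 78.1
clock: 20.15
tcp_pos: [0.4975, -0.1884, 0.2067]
orientation: [3.141, 0.0, 1.456]
wrist_force: [0.5, -0.8, -2.2]
gripper_width: 0.0148
finger_force: 78.1
s 279 0.21925033332276556 [-38.6 -45.5] [49.7 39.3] 84.42847442626953
t 330 0.22000401961352556 [-42.8 -42.7] [42.1 29.9] 81.46775817871094
```

View pics/g8.png

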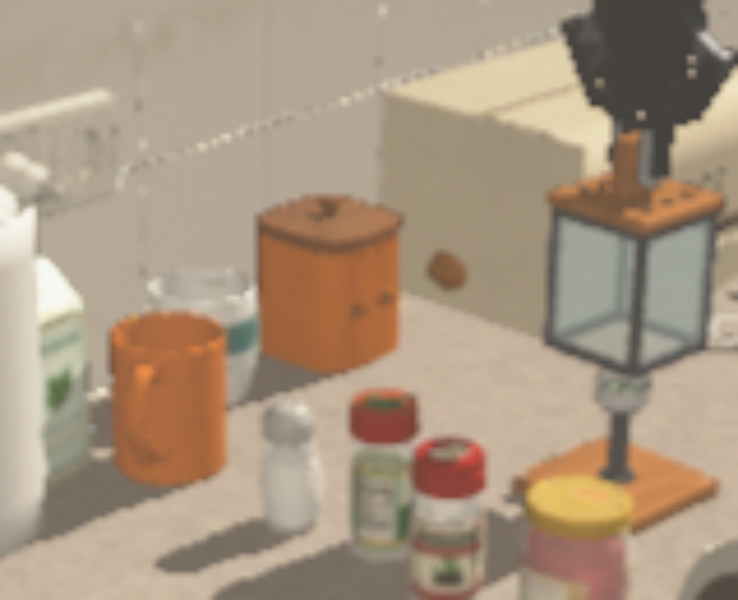

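The picture shows the hood upright over the candle, which is on the post at crop (622,390). The rim's front corner is at (635,370), and all the jars are standing. The roof is at 0.220, so the rim is at 0.110, 25 mm above the candle.

```bash
python3 -c "
from station import env
print(env.hand_in())"
```

```text
the job is handed in; nothing more can be done
None
```

The tea light is on the post and released. The hood is held upright, centred and square over it, rim about 2.5 cm above the candle; jars and tin weren't touched. I handed the job in at about 20 s; no verdict was returned.

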